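Key the cord winder's shaft and slide on the reel

ROBOT

A 6-joint arm with a two-finger parallel gripper is mounted at the origin on the work surface; the furniture and walls round the work are solid. World frame = base frame: x ahead of the robot, y to its left, z up, the work surface at z = 0. Lengths are in mm, angles in rad, forces in N, time in s.
With the tool pointing down it reaches from about 300 to 775 mm from the base axis. Payload 14.6 kg.
Tool frame: the origin (TCP) lies between the finger pads; the fingertips stand 11 mm ahead of it and the grasp point (between the pads) lies 8 mm behind it; z points along the fingers, y is the direction in which the jaws open and shut (so a half turn about z gives the same grasp; the last joint's range is limited). The gripper opens to 94 mm and grips with 3 to 60 N. Pads are 16 mm wide; open, the fingers measure 119 mm over their backs; the gripper's body (75 mm by 177 mm) begins 78 mm behind the grasp point.
Start: joints at [-1.239, 0.3, 1.521, -0, 1.321, -0.067], TCP at [213.564, -506.833, 216.446] pointing down, gripper open.
Joint ranges: [-3.03, 3.03], [-0.79, 2.21], [0.23, 2.52], [-1.04, 4.18], [0, 3.07], [-2.55, 2.55]. Speed limits (rad/s): [2.22, 2.22, 2.57, 3.14, 3.14, 3.14].

INTERFACE

Orientations are given as [roll, pitch, yaw] about the fixed x, y, z axes, in that order (R = Rz(yaw) Ry(pitch) Rx(roll)).
In Python, from cell import * gives the robot as it stands.
- The arm moves only by the tool arm_command, never from a script. Its argument "deltas" is a list of rows, each an object with "xyz": the shift along the world's x, y, z in m, a list of three; "turn": the turn, a rotation vector about the world's x, y, z in rad, a list of three. A call has 1 to 12 rows; each row shifts and turns the commanded pose from where the row before left it; what a row does not reach is not made up. A row lasts 1/8 s, in which the tool goes at most 62.5 mm and 10.7 degrees, less where a joint would pass 70% of its speed; a pose out of reach is approached as far as the arm can. A call with a gripper value outside its range is refused whole. "gripper" is the closure, from 0 (fully open) to 1 (shut), set as the call begins (left out, the last holds). The fingers move at their own pace and stop on an object; "force" is the grip in N (left out, the last holds). Time passes only in rows, so rows that do not move let the fingers close. It gives the time, the measured TCP pose, the force and the opening at its end, in the units of the state.
- read_state(): the state, without advancing time (a new reading comes with each control period).
- camera(name): name is "scene" or "top" or "wrist"; returns a dict with "color" (384x512x3 uint8, red, green, blue), "fx", "fy", "cx", "cy" (pixels), "rvec" (rotation vector, rad) and "tvec" (3), from world to camera coordinates, as OpenCV has them; the wrist camera has in their place "mount" (4x4, takes a point from camera to tool coordinates, whose origin is the TCP and whose axes are the flange's). Camera axes: x right, y down, z forward; pixel columns grow to the right and rows downward; lengths in mm; the calibration is good to about 2 mm. A picture is of the moment at which its call begins: read the wrist's pose just before it. There is no depth.
- sign_off(): hands the job in, once; it reports no verdict.
The state is a dict: "clock": time; "joints": joint angles; "qd": joint speeds; "effort": joint torques, N m; "eef_pos": TCP position; "eef_rot": TCP orientation; "wrist_force": force on the tool from outside, world axes, zero at the start; "moment": the same for the moment, N m; "finger_gap": finger opening in mm.
Only numpy, scipy, OpenCV 4.12 (cv2) and the standard library are available. Lean on these libraries where they do the work, as an engineer would, in place of code of your own. Each camera call takes 0.05 s, during which the arm holds its last target.

TASK

Get the cord winder ready: first stand the loose steel key in the slot across the top of the winder's upright shaft, all the way down, and let go of it. Then slide the wooden reel that has keyways in its bore down over the shaft and key until it sits on the winder's board, and let go. Leave the other reel, the one with a plain round bore, where it is.

Things in the scene. Friction and masses are not known exactly. Their poses are not given: they have to be found in the camera images.
- slot (a point): Centre of the top of the winder's fixed upright steel shaft: 40 mm diameter, 36 mm tall on a round wooden board 120 mm across, whose top is 18 mm above the table. The slot, open at top and both ends, runs along this x: 27 mm wide at the top, 16 mm wide from 16 mm down, flat floor 32 mm below this point. z up. An eyelet post, 44 mm above the board, stands 98 mm off along -x.
- key_mid (a point): Centre of the loose key: flat steel bar 60 mm long (x), 14 thick (y), 56 tall (z up), 90 g, standing on its narrow edge on the table, this point 28 mm above its underside. Goes in with x along the slot's x, either way round; then it reaches 10 mm past the shaft on both sides and 24 mm above its top.
- reel_mid (a point): Centre of the loose keyed wooden reel, 52 mm tall, about 140 g, this point 26 mm above its underside. Flange 104 mm across, 8 thick, at the foot; body above it 88 mm long (x), 62 wide (y), flat sides facing +y and -y to grip. 50 mm bore right through; two keyways 22 mm wide make it 72 mm long along x; at the underside flared to 32 x 80. Goes on either way round, down onto the board.
- plain_reel_mid (a point): Centre of the other reel, on the table: same wood, outline and size as the keyed reel, but its bore is a plain 50 mm round hole without keyways. Not to be moved.
Not all that is in view belongs to the job. What is shaped like the part that bears reel_mid but blue is not meant.

How it is judged (in metres and radians):
On the way:
1. the key stands down in the shaft's slot, before the reel is over the shaft (horizontal distance between key_mid and slot below 0.012 m and z of key_mid in the frame of slot below 0.001 m and angle between the x axis of key_mid and the x axis of slot, either way round below 0.18 rad and angle between key_mid's own z axis and vertical below 0.15 rad and horizontal distance between reel_mid and slot above 0.05 m), for 0.2 s.
At the end, for the whole second after the job is handed in: The key stands upright in the slot, on its floor within 5 mm, centred within 12 mm and in line with the slot within 10 degrees; the keyed reel sits over shaft and key, down on the board within 5 mm, level within 6 degrees, centred within 12 mm and its keyways within 15 degrees of the slot (horizontal distance between each of key_mid, reel_mid and slot below 0.012 m and z of key_mid in the frame of slot below 0.001 m and angle between the x axis of key_mid and the x axis of slot, either way round below 0.18 rad and angle between key_mid's own z axis and vertical below 0.15 rad and z of reel_mid in the frame of slot below -0.005 m and angle between the x axis of reel_mid and the x axis of slot, either way round below 0.26 rad and angle between reel_mid's own z axis and vertical below 0.1 rad); the robot touches nothing.
It fails at once if the plain reel is moved by more than 40 mm (distance of plain_reel_mid from where it was at the start of the episode above 0.04 m).
It also fails if it takes over 64 s, if anything falls off the work surface, if the arm or the gripper's body presses on something with over 40 N, if the wrist force passes 120 N, or if a joint passes its speed limit or range.

## Working session

There is one attempt and no reset: what is moved stays moved. The work goes in short steps, Python scripts to look and compute and a tool call to move; the robot and the scene stay as the last step left them, time stands still between calls to the robot, and variables do not carry over. Pictures are saved under pics/ and viewed, and the job is handed in when it is done.

Besides the shell and the picture viewer there is one more tool, called after ">>>" as name(argument=value, ...) on one line, values as JSON. arm_command: Moves the arm, as the interface text tells. Its arguments: {"type":"object","properties":{"deltas":{"type":"array","items":{"type":"object","properties":{"xyz":{"type":"array","items":{"type":"number"}},"turn":{"type":"array","items":{"type":"number"}}}}},"gripper":{"type":"number"},"force":{"type":"number"}},"required":["deltas"]}

```bash
mkdir -p pics; ls
python3 - <<'E'
from cell import *
import cv2,pickle
print(read_state())
for n in ["scene","top","wrist"]:
    c=camera(n); cv2.imwrite(f"pics/{n}0.png",c["color"][:,:,::-1]); pickle.dump(c,open(f"{n}0.pkl","wb"))
    print({k:v for k,v in c.items() if k!="color"})
E
```

```text
pics
{'clock': 0.0, 'joints': array([-1.23861647e+00,  3.00439868e-01,  1.52161410e+00,  7.00423144e-06,
        1.32069608e+00, -6.65717145e-02]), 'qd': array([-3.90367352e-05,  6.47179655e-04, -8.96547069e-04, -6.23402403e-05,
       -5.28947991e-04,  8.26915650e-04]), 'effort': array([ 9.93416070e-04, -5.31802905e+01, -3.52731979e+01,  7.09346356e-02,
        2.43740890e-02, -1.27939261e-04]), 'eef_pos': array([ 213.47489787, -506.59608806,  215.8894878 ]), 'eef_rot': array([-3.14043827e+00, -8.37623804e-05,  3.98749783e-01]), 'wrist_force': array([ 0.90741404,  0.16168113, -0.08781038]), 'moment': array([ 0.00247667, -0.01958154, -0.02742722]), 'finger_gap': 93.9013087249128}
{'fx': 437.24114714672896, 'fy': 437.24114714672896, 'cx': 267.1996633935754, 'cy': 196.74970387589826, 'rvec': array([ 1.11469651, -2.40920206,  0.97583783]), 'tvec': array([ 330.0404387 ,  234.28420995, 1310.50932421])}
{'fx': 488.8929979950243, 'fy': 488.8929979950243, 'cx': 249.432145931884, 'cy': 194.81254261053385, 'rvec': array([ 2.15361798, -2.20982827,  0.09611616]), 'tvec': array([  88.72996123,  425.56814097, 1554.87885533])}
{'fx': 322.23043906272284, 'fy': 322.23043906272284, 'cx': 259.55963205836196, 'cy': 188.5569238544554, 'mount': array([[-1.21861848e-03, -9.59669286e-01, -2.81128755e-01,
         8.23872966e+01],
       [ 9.99998962e-01, -1.38541406e-03,  3.94559818e-04,
        -1.08609918e+00],
       [-7.68126670e-04, -2.81127983e-01,  9.59669978e-01,
        -1.68324170e+02],
       [ 0.00000000e+00,  0.00000000e+00,  0.00000000e+00,
         1.00000000e+00]])}
```

View pics/top0.png

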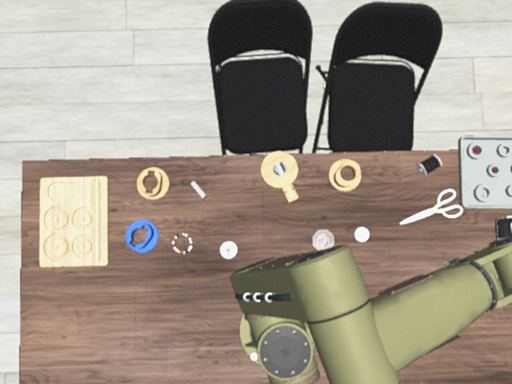

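View pics/scene0.png

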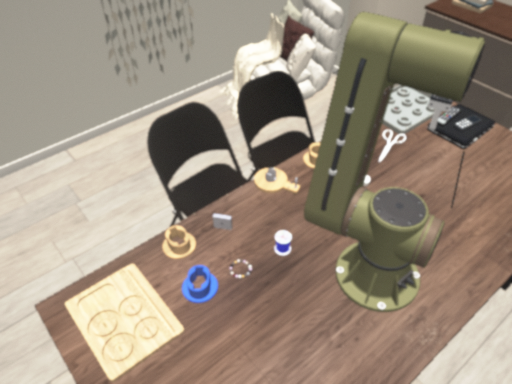

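View pics/wrist0.png

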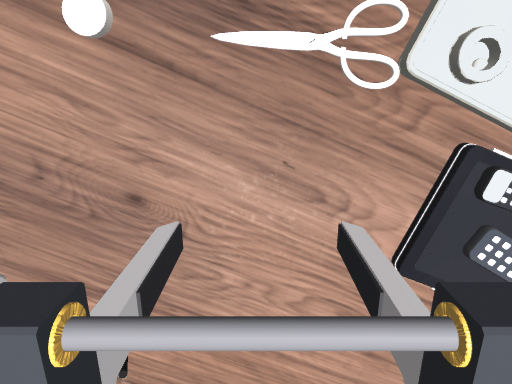

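```bash
cat > h.py <<'E'
import numpy as np,cv2,pickle
def ray(c,uv,z):
    R,_=cv2.Rodrigues(c["rvec"]);t=c["tvec"]
    C=-R.T@t; d=R.T@np.array([(uv[0]-c["cx"])/c["fx"],(uv[1]-c["cy"])/c["fy"],1])
    s=(z-C[2])/d[2]; return C+s*d
from scipy.spatial.transform import Rotation as Ro
def wcam(c,pos,rot):
    T=np.eye(4);T[:3,:3]=Ro.from_euler('xyz',rot).as_matrix();T[:3,3]=pos
    M=np.linalg.inv(T@c["mount"]); c=dict(c); c["rvec"]=cv2.Rodrigues(M[:3,:3])[0]; c["tvec"]=M[:3,3]; return c
def crop(img,x0,y0,x1,y1,s,fn):
    cv2.imwrite(fn,cv2.resize(img[y0:y1,x0:x1,::-1],None,fx=s,fy=s,interpolation=cv2.INTER_CUBIC))
E
python3 - <<'E'
from h import *
c=pickle.load(open("top0.pkl","rb"))
crop(c["color"],120,145,320,265,4,"pics/topc.png")
crop(c["color"],240,140,380,210,5,"pics/topd.png")
for n,uv,z in [("reelA",(153,183),52),("key",(198,189),56),("slot",(279.5,170),54),("post",(291,195),62),("plain",(345,175),52),("blue",(142,236),52)]:
    print(n,ray(c,uv,z).round(0))
E
```

```text
reelA [470. 381.  52.]
key [447. 239.  56.]
slot [501. -19.  54.]
post [420. -52.  62.]
plain [ 480. -225.   52.]
blue [305. 416.  52.]
```

View pics/topc.png

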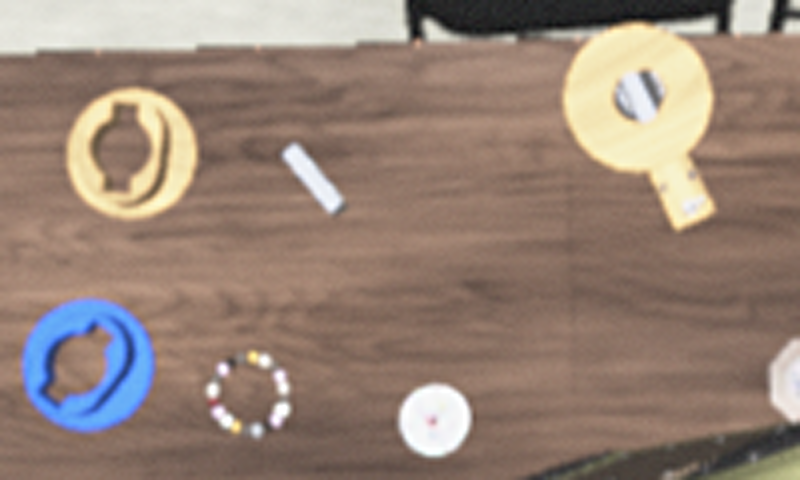

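View pics/topd.png

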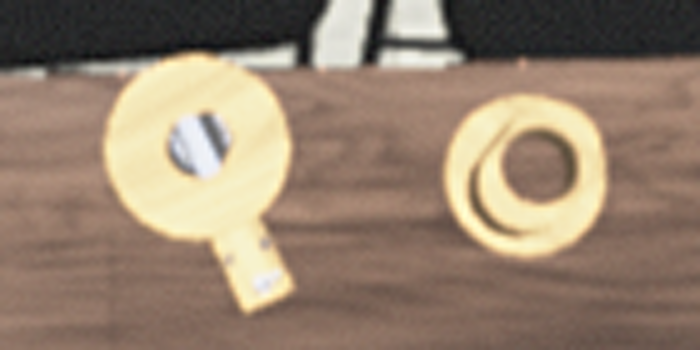

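Run:
```python
from h import *
c=pickle.load(open("top0.pkl","rb"))
def ang(a,b,z):
    p,q=ray(c,a,z),ray(c,b,z); d=q-p; print(p.round(1),q.round(1),np.linalg.norm(d).round(1),np.rad2deg(np.arctan2(d[1],d[0])).round(1))
f=lambda x,y:(120+x/4-.4,145+y/4-.4)
ang(f(292,150),f(338,208),56)
ang(f(122,108),f(117,188),52)
ang(f(638,96),f(685,200),18)
```

```text
[469.2 255.5  56. ] [422.5 220.2  56. ] 58.5 -142.9
[506.3 389.3  52. ] [443.1 393.8  52. ] 63.4 175.9
[510.1 -20.3  18. ] [424.9 -55.4  18. ] 92.2 -157.6
```

>>> arm_command(deltas=[{"xyz": [0.0145, 0.0465, -0.001], "turn": [0, 0, 0.0154]}, {"xyz": [0.0145, 0.0465, -0.001], "turn": [0, 0, 0.0154]}, {"xyz": [0.0145, 0.0465, -0.001], "turn": [0, 0, 0.0154]}, {"xyz": [0.0145, 0.0465, -0.001], "turn": [0, 0, 0.0154]}, {"xyz": [0.0145, 0.0465, -0.001], "turn": [0, 0, 0.0154]}, {"xyz": [0.0145, 0.0465, -0.001], "turn": [0, 0, 0.0154]}, {"xyz": [0.0145, 0.0465, -0.001], "turn": [0, 0, 0.0154]}, {"xyz": [0.0145, 0.0465, -0.001], "turn": [0, 0, 0.0154]}, {"xyz": [0.0145, 0.0465, -0.001], "turn": [0, 0, 0.0154]}, {"xyz": [0.0145, 0.0465, -0.001], "turn": [0, 0, 0.0154]}])

```text
clock: 1.4
eef_pos: [358.7, -40.3, 206.5]
eef_rot: [3.141, -0.0, 0.553]
wrist_force: [0.6, -1.3, 0.6]
finger_gap: 93.8
```

>>> arm_command(deltas=[{"xyz": [0.0145, 0.0465, -0.001], "turn": [0, 0, 0.0154]}, {"xyz": [0.0145, 0.0465, -0.001], "turn": [0, 0, 0.0154]}, {"xyz": [0.0145, 0.0465, -0.001], "turn": [0, 0, 0.0154]}, {"xyz": [0.0145, 0.0465, -0.001], "turn": [0, 0, 0.0154]}, {"xyz": [0.0145, 0.0465, -0.001], "turn": [0, 0, 0.0154]}, {"xyz": [0.0145, 0.0465, -0.001], "turn": [0, 0, 0.0154]}, {"xyz": [0, 0, 0]}, {"xyz": [0, 0, 0]}])

```text
validation failed for argument at $.de...
```

```bash
cat > shot.py <<'E'
from cell import *
from h import *
import sys
s=read_state(); c=camera("wrist"); c=wcam(c,s["eef_pos"],s["eef_rot"]); pickle.dump(c,open(sys.argv[1]+".pkl","wb"))
cv2.imwrite(f"pics/{sys.argv[1]}.png",cv2.resize(c["color"][:,:,::-1],None,fx=1.5,fy=1.5,interpolation=cv2.INTER_CUBIC)); print(s["clock"],s["eef_pos"],s["eef_rot"])
E
python3 shot.py w1
```

```text
1.4 [358.71178032 -40.26508904 206.52380827] [ 3.14129292e+00 -2.97417806e-04  5.53140070e-01]
```

View pics/w1.png

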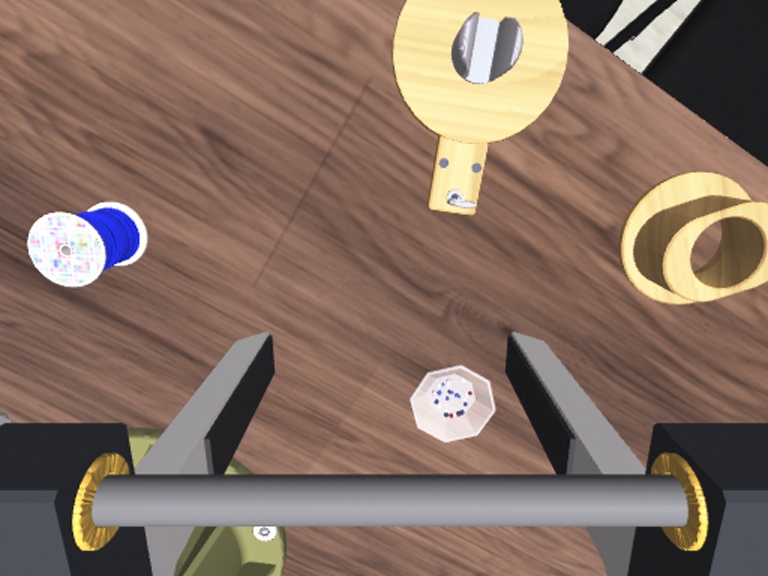

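The wrist view shows the winder at about (487,47), the eyelet arm pointing down, the plain reel at (720,245) and a bead dish and spool. The move itself was refused for its format, so I'm sending it again with every row spelled out in full.

>>> arm_command(deltas=[{"xyz": [0.0145, 0.0465, -0.001], "turn": [0, 0, 0.0154]}, {"xyz": [0.0145, 0.0465, -0.001], "turn": [0, 0, 0.0154]}, {"xyz": [0.0145, 0.0465, -0.001], "turn": [0, 0, 0.0154]}, {"xyz": [0.0145, 0.0465, -0.001], "turn": [0, 0, 0.0154]}, {"xyz": [0.0145, 0.0465, -0.001], "turn": [0, 0, 0.0154]}, {"xyz": [0.0145, 0.0465, -0.001], "turn": [0, 0, 0.0154]}, {"xyz": [0, 0, 0], "turn": [0, 0, 0]}, {"xyz": [0, 0, 0], "turn": [0, 0, 0]}])

```text
clock: 2.45
eef_pos: [445.3, 236.7, 200.1]
eef_rot: [-3.142, 0.001, 0.645]
wrist_force: [0.4, -0.5, -0.1]
finger_gap: 94.3
```

```bash
python3 shot.py w2
```

```text
2.45 [445.28995898 236.67058107 200.1116959 ] [-3.14151309e+00  9.00542006e-04  6.45243748e-01]
```

View pics/w2.png

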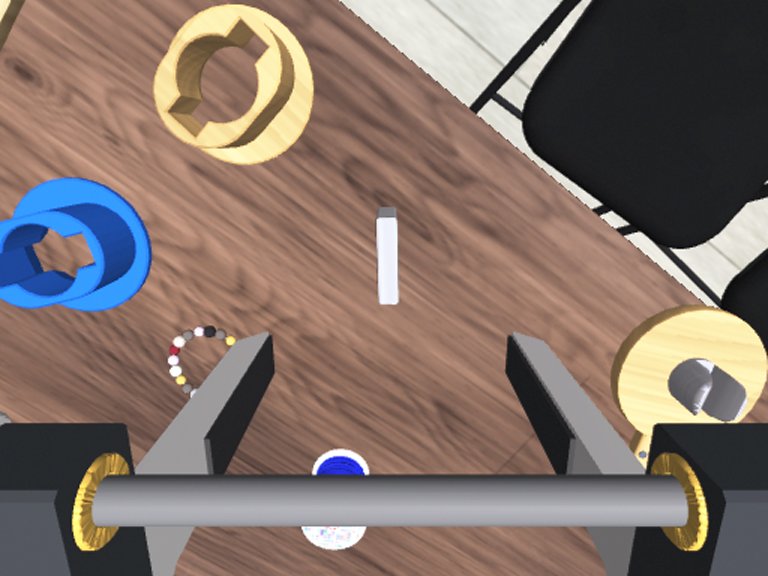

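Run:
```python
from h import *
c=pickle.load(open("w2.pkl","rb"))
crop(c["color"],235,130,285,210,7,"pics/k.png")
P=[ray(c,(u/1.5-.2,v/1.5-.2),56) for u,v in [(377,217),(397,217),(398,304),(379,304)]]
for p in P: print(p.round(1))
m=np.mean(P,0); d=P[0]+P[1]-P[2]-P[3]; print(m,np.linalg.norm(d)/2,np.arctan2(d[1],d[0]))
```

```text
[468.3 265.3  56. ]
[476.1 254.9  56. ]
[429.1 218.4  56. ]
[421.3 228.8  56. ]
[448.67445725 241.86029059  56.        ] 59.487223716782786 0.6596888809423094
```

View pics/k.png

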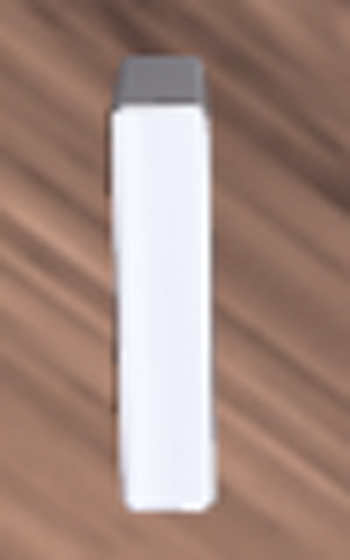

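>>> arm_command(deltas=[{"xyz": [0.0031, 0.0047, -0.02], "turn": [0, 0, 0.015]}, {"xyz": [0, 0, -0.04], "turn": [0, 0, 0]}, {"xyz": [0, 0, -0.04], "turn": [0, 0, 0]}, {"xyz": [0, 0, -0.03], "turn": [0, 0, 0]}, {"xyz": [0, 0, -0.018], "turn": [0, 0, 0]}, {"xyz": [0, 0, -0.006], "turn": [0, 0, 0]}, {"xyz": [0, 0, 0], "turn": [0, 0, 0]}])

```text
clock: 3.38
eef_pos: [448.9, 241.4, 46.9]
eef_rot: [3.142, -0.0, 0.659]
wrist_force: [0.0, -0.2, 0.1]
finger_gap: 94.1
```

```bash
python3 shot.py w3
```

```text
3.375 [448.86071706 241.42582803  46.89656683] [ 3.14151094e+00 -3.05078437e-04  6.59427171e-01]
```

View pics/w3.png

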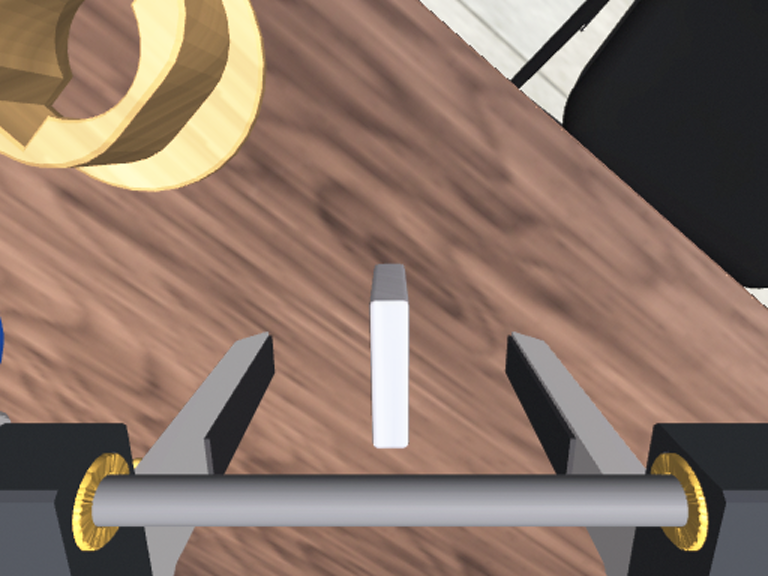

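>>> arm_command(deltas=[{"xyz": [0, 0, 0], "turn": [0, 0, 0]}, {"xyz": [0, 0, 0], "turn": [0, 0, 0]}, {"xyz": [0, 0, 0], "turn": [0, 0, 0]}, {"xyz": [0, 0, 0], "turn": [0, 0, 0]}, {"xyz": [0, 0, 0], "turn": [0, 0, 0]}, {"xyz": [0, 0, 0], "turn": [0, 0, 0]}, {"xyz": [0, 0, 0], "turn": [0, 0, 0]}, {"xyz": [0, 0, 0], "turn": [0, 0, 0]}], gripper=1, force=30)

```text
clock: 4.42
eef_pos: [448.6, 241.9, 46.4]
eef_rot: [-3.142, 0.0, 0.66]
wrist_force: [-0.2, -0.2, 0.0]
finger_gap: 17.3
```

Run:
```python
from h import *
c=pickle.load(open("w3.pkl","rb"))
P=[ray(c,(u/1.5-.2,v/1.5-.2),56) for u,v in [(371,300),(408,300),(408,447),(373,447)]]
m=np.mean(P,0); d=P[0]+P[1]-P[2]-P[3]; print(m,np.linalg.norm(d)/2,np.arctan2(d[1],d[0]))
# slot from w1 and w2
c=pickle.load(open("w1.pkl","rb"))
crop(c["color"],245,0,405,150,5,"pics/s1.png")
c=pickle.load(open("w2.pkl","rb"))
crop(c["color"],400,200,512,310,6,"pics/s2.png")
```

```text
[448.65228085 242.33134078  56.        ] 58.98517736167198 0.6645892330036127
```

View pics/s1.png

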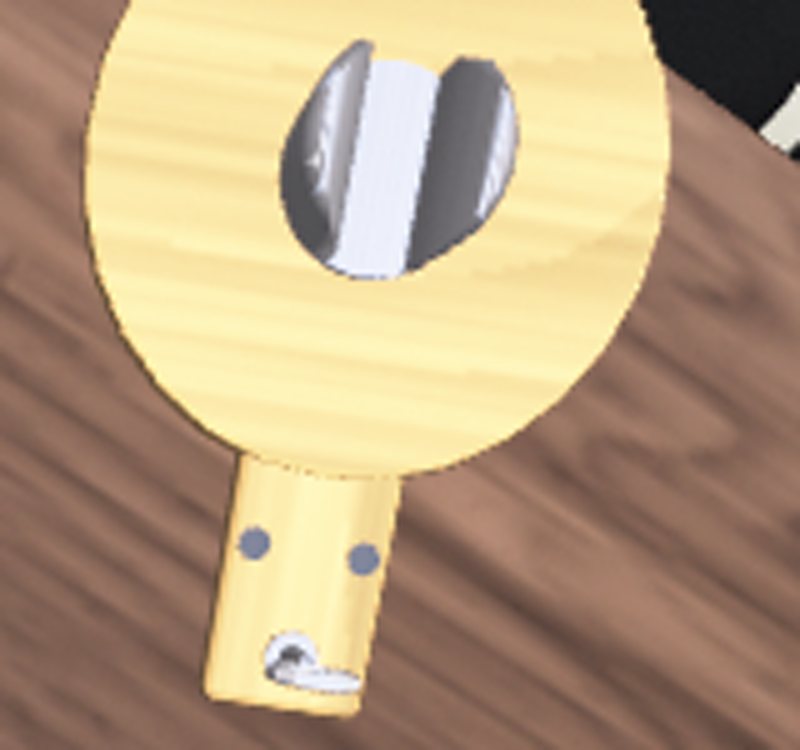

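>>> arm_command(deltas=[{"xyz": [0, 0, 0], "turn": [0, 0, 0]}, {"xyz": [0, 0, 0], "turn": [0, 0, 0]}, {"xyz": [0, 0, 0.01], "turn": [0, 0, 0]}, {"xyz": [0, 0, 0.03], "turn": [0, 0, 0]}, {"xyz": [0, 0, 0.04], "turn": [0, 0, 0]}, {"xyz": [0, 0, 0.04], "turn": [0, 0, 0]}, {"xyz": [0, 0, 0.015], "turn": [0, 0, 0]}])

```text
clock: 5.3
eef_pos: [449.2, 242.1, 183.9]
eef_rot: [3.141, -0.003, 0.66]
wrist_force: [-0.1, -1.2, -1.9]
finger_gap: 13.6
```

Run:
```python
from h import *
c=pickle.load(open("w1.pkl","rb"))
f=lambda x,y:(245+x/5-.4,y/5-.4)
P=[ray(c,f(*p),22)[:2] for p in [(330,265),(405,272),(370,62),(440,78)]]
print(np.array(P).round(1)); d=(P[2]+P[3]-P[0]-P[1]); print(np.mean(P,0),np.arctan2(d[1],d[0]),np.linalg.norm(P[1]-P[0]))
d=P[2]-P[0];print(np.arctan2(d[1],d[0]));d=P[3]-P[1];print(np.arctan2(d[1],d[0]))
# board edge circle
B=np.array([ray(c,f(*p),18)[:2] for p in [(86,160),(100,80),(110,250),(160,370),(240,455),(400,475),(500,445),(590,370),(645,270),(668,160),(650,50)]])
A=np.c_[2*B,np.ones(len(B))];s=np.linalg.lstsq(A,(B**2).sum(1),rcond=None)[0];print("board",s[:2],np.sqrt(s[2]+s[:2]@s[:2]))
p=[ray(c,f(*q),18)[:2] for q in [(240,470),(210,685),(400,490),(360,710),(254,543),(363,560)]]
for a,b in[(1,0),(3,2)]:
  d=p[a]-p[b];d=-d;print("arm",np.arctan2(d[1],d[0]))
```

```text
[[490.3 -19.2]
 [497.2 -32.9]
 [525.1  -5.1]
 [530.  -18.4]]
[510.6246171  -18.90318384] 0.4003949498622009 15.372577631440533
0.38548871797193557
0.4160078852461272
board [509.44801176 -18.86764713] 58.28565111520079
arm 0.43577489542771314
arm 0.4204513299008974
```

>>> arm_command(deltas=[{"xyz": [0.0009, -0.0206, 0], "turn": [0, 0, -0.0371]}, {"xyz": [0.0009, -0.0456, 0], "turn": [0, 0, -0.0371]}, {"xyz": [0.0009, -0.0456, 0], "turn": [0, 0, -0.0371]}, {"xyz": [0.0009, -0.0456, 0], "turn": [0, 0, -0.0371]}, {"xyz": [0.0009, -0.0456, 0], "turn": [0, 0, -0.0371]}, {"xyz": [0.0009, -0.0456, 0], "turn": [0, 0, -0.0371]}, {"xyz": [0.0009, -0.0356, 0], "turn": [0, 0, -0.0371]}, {"xyz": [0, 0, 0], "turn": [0, 0, 0]}, {"xyz": [0, 0, 0], "turn": [0, 0, 0]}])

```text
clock: 6.42
eef_pos: [454.7, -41.9, 180.9]
eef_rot: [-3.141, 0.001, 0.401]
wrist_force: [0.4, -0.5, -0.6]
finger_gap: 13.9
```

```bash
python3 shot.py w4
```

```text
6.425 [454.72248292 -41.94219889 180.94406094] [-3.14095432e+00  7.18034452e-04  4.00696131e-01]
```

View pics/w4.png

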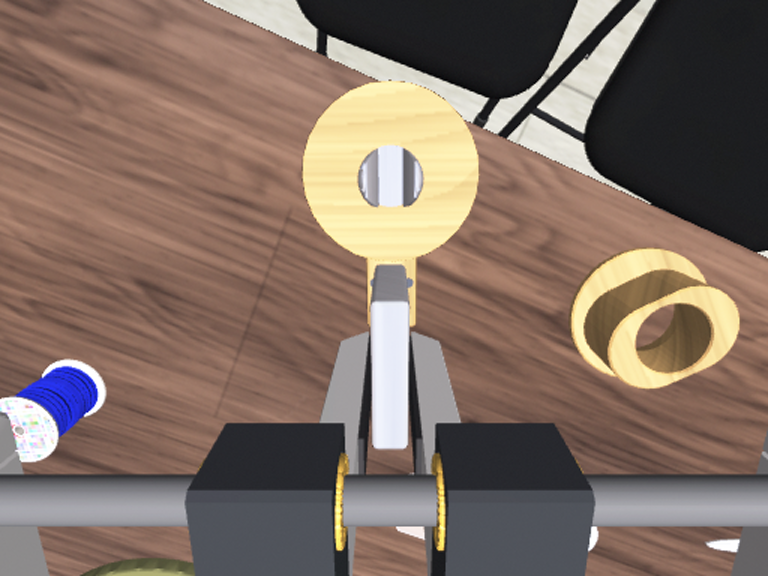

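Run:
```python
from h import *
c=pickle.load(open("w4.pkl","rb"))
crop(c["color"],195,50,325,180,6,"pics/s4.png")
```

```text
(no output)
```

View pics/s4.png

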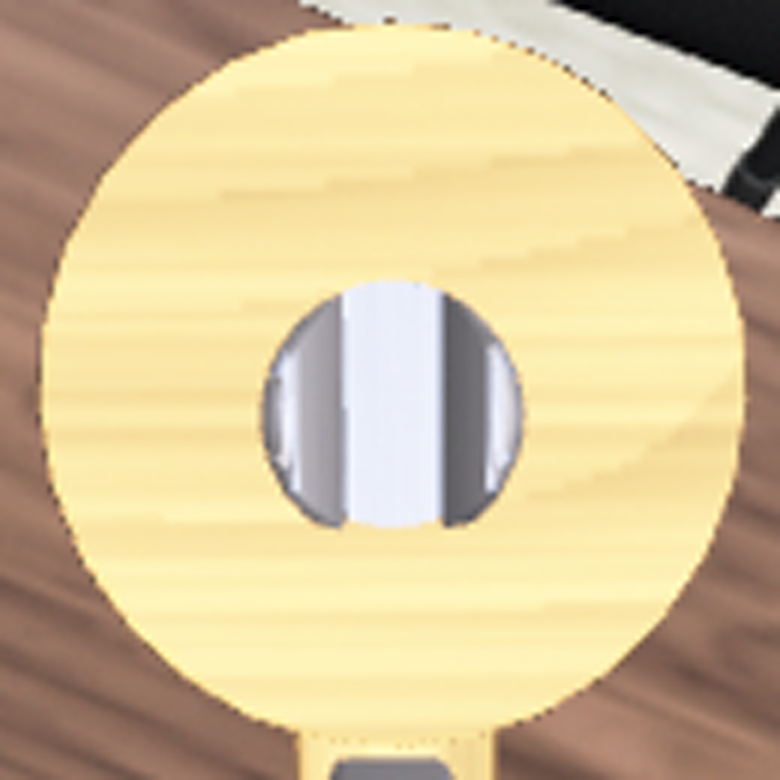

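Run:
```python
from h import *
c=pickle.load(open("w4.pkl","rb"))
f=lambda x,y:(195+x/6-.4,50+y/6-.4)
def fit(p,z):
    B=np.array([ray(c,f(*q),z)[:2] for q in p]);A=np.c_[2*B,np.ones(len(B))];s=np.linalg.lstsq(A,(B**2).sum(1),rcond=None)[0];print(z,s[:2],np.sqrt(s[2]+s[:2]@s[:2]))
fit([(42,380),(45,280),(70,230),(110,165),(52,460),(100,590),(180,680),(640,650),(720,520),(745,380),(728,260),(680,170),(480,32),(330,27)],18)
fit([(262,420),(268,370),(280,480),(320,520),(455,523),(500,490),(524,415),(515,360),(290,335),(490,330)],54)
P=[ray(c,f(*p),22)[:2] for p in [(344,295),(442,295),(344,523),(442,523)]]
d=(P[0]+P[1]-P[2]-P[3]); print(np.mean(P,0),np.arctan2(d[1],d[0]),np.linalg.norm(P[1]-P[0]))
# key (top z ~ eef+9.5)
P=[ray(c,(u/1.5-.2,v/1.5-.2),181+9.5)[:2] for u,v in [(371,303),(408,303),(408,448),(373,448)]]
d=(P[0]+P[1]-P[2]-P[3]); print(np.mean(P,0),np.arctan2(d[1],d[0]),np.linalg.norm(d)/2)
```

```text
18 [510.14353143 -17.968821  ] 59.452580890722935
54 [510.89369842 -17.57408253] 19.393596586732475
[509.29831507 -18.35999292] 0.39994952648201715 15.978615289252591
[454.02378199 -41.23990646] 0.40593266573338155 58.181647451183125
```

>>> arm_command(deltas=[{"xyz": [0.0184, 0.0078, 0], "turn": [0, 0, 0]}, {"xyz": [0.0185, 0.0079, 0], "turn": [0, 0, 0]}, {"xyz": [0.0185, 0.0079, -0.02], "turn": [0, 0, 0]}, {"xyz": [0, 0, -0.03], "turn": [0, 0, 0]}, {"xyz": [0, 0, -0.02], "turn": [0, 0, 0]}, {"xyz": [0, 0, -0.007], "turn": [0, 0, 0]}, {"xyz": [0, 0, -0.007], "turn": [0, 0, 0]}, {"xyz": [0, 0, 0], "turn": [0, 0, 0]}])

```text
clock: 7.48
eef_pos: [510.4, -18.6, 97.6]
eef_rot: [3.142, -0.0, 0.401]
wrist_force: [-0.4, -0.9, -1.3]
finger_gap: 13.9
```

```bash
python3 shot.py w5
```

```text
7.475 [510.42467725 -18.55002758  97.58685591] [ 3.14152742e+00 -1.16218355e-04  4.00804985e-01]
```

View pics/w5.png

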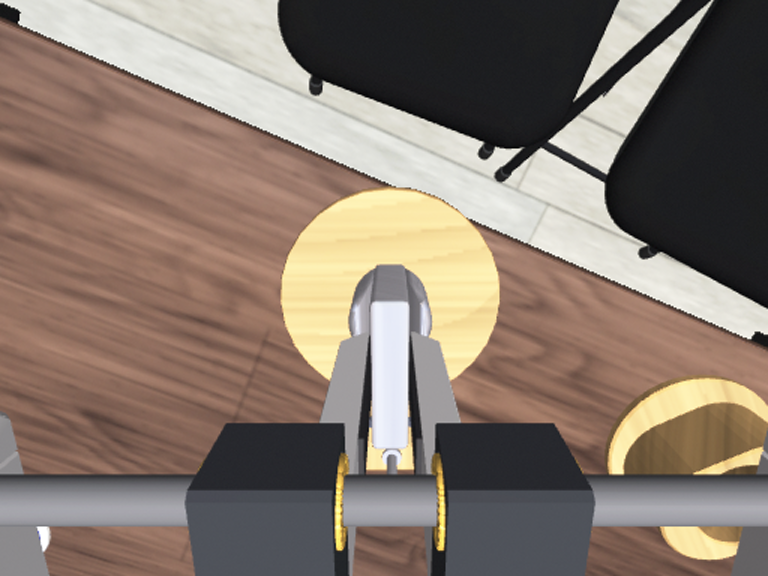

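>>> arm_command(deltas=[{"xyz": [0, 0, -0.005], "turn": [0, 0, 0]}, {"xyz": [0, 0, -0.005], "turn": [0, 0, 0]}, {"xyz": [0, 0, -0.004], "turn": [0, 0, 0]}, {"xyz": [0, 0, -0.003], "turn": [0, 0, 0]}, {"xyz": [0, 0, -0.003], "turn": [0, 0, 0]}, {"xyz": [0, 0, 0], "turn": [0, 0, 0]}])

```text
clock: 8.28
eef_pos: [510.3, -18.7, 77.2]
eef_rot: [-3.141, 0.0, 0.4]
wrist_force: [0.5, -0.2, -1.5]
finger_gap: 14.1
```

No contact force so far, and the key bottom is about 7 mm into the narrow part. Continuing down.

>>> arm_command(deltas=[{"xyz": [0, 0, -0.003], "turn": [0, 0, 0]}, {"xyz": [0, 0, -0.003], "turn": [0, 0, 0]}, {"xyz": [0, 0, -0.002], "turn": [0, 0, 0]}, {"xyz": [0, 0, 0], "turn": [0, 0, 0]}])

```text
clock: 8.78
eef_pos: [510.3, -18.7, 69.3]
eef_rot: [-3.141, 0.0, 0.401]
wrist_force: [-1.0, -0.1, -0.8]
finger_gap: 14.0
```

>>> arm_command(deltas=[{"xyz": [0, 0, -0.001], "turn": [0, 0, 0]}, {"xyz": [0, 0, 0], "turn": [0, 0, 0]}])

```text
clock: 9.02
eef_pos: [510.4, -18.7, 68.5]
eef_rot: [3.142, -0.0, 0.401]
wrist_force: [-0.1, -0.3, -0.3]
finger_gap: 13.5
```

>>> arm_command(deltas=[{"xyz": [0, 0, 0], "turn": [0, 0, 0]}, {"xyz": [0, 0, 0], "turn": [0, 0, 0]}, {"xyz": [0, 0, 0], "turn": [0, 0, 0]}, {"xyz": [0, 0, 0], "turn": [0, 0, 0]}, {"xyz": [0, 0, 0.01], "turn": [0, 0, 0]}, {"xyz": [0, 0, 0.03], "turn": [0, 0, 0]}, {"xyz": [0, 0, 0.04], "turn": [0, 0, 0]}, {"xyz": [-0.015, -0.006, 0.04], "turn": [0, 0, 0]}, {"xyz": [-0.04, -0.016, 0.01], "turn": [0, 0, 0]}, {"xyz": [0, 0, 0], "turn": [0, 0, 0]}], gripper=0)

```text
clock: 10.28
eef_pos: [454.4, -41.3, 200.2]
eef_rot: [3.14, -0.002, 0.399]
wrist_force: [1.0, -0.2, -0.5]
finger_gap: 94.0
```

```bash
python3 shot.py w6
```

```text
10.275 [454.39055759 -41.33135514 200.24206761] [ 3.14007201e+00 -2.17574449e-03  3.99423101e-01]
```

View pics/w6.png

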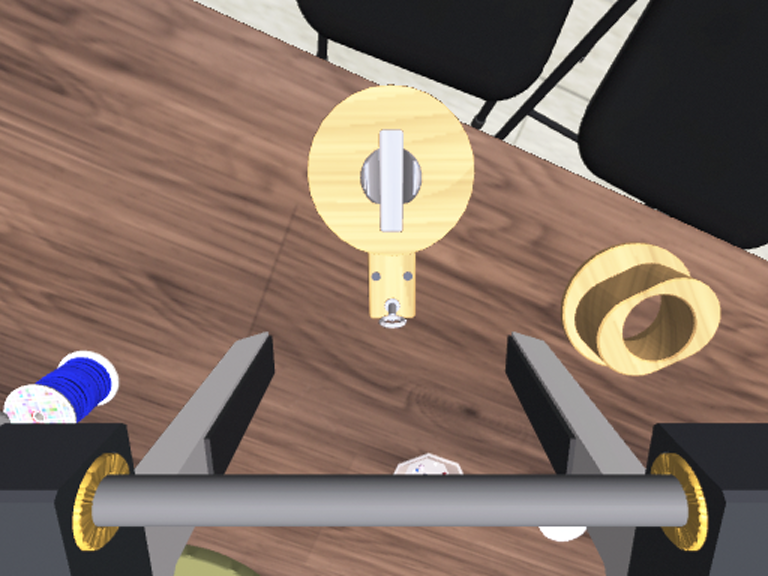

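Run:
```python
from h import *
c=pickle.load(open("w6.pkl","rb"))
P=[ray(c,(u/1.5-.2,v/1.5-.2),78)[:2] for u,v in [(380,130),(403,130),(402,231),(380,231)]]
d=(P[0]+P[1]-P[2]-P[3]); print(np.mean(P,0),np.arctan2(d[1],d[0]),np.linalg.norm(d)/2)
c=pickle.load(open("w2.pkl","rb"))
print(ray(c,(217/1.5,78/1.5),52)) 
d=ray(c,(245/1.5,30/1.5),52)-ray(c,(188/1.5,122/1.5),52);print(np.linalg.norm(d),np.arctan2(d[1],d[0]))
```

```text
[509.53901217 -18.31694852] 0.39408304968512214 58.49763951989673
[477.38017295 392.55810941  52.        ]
65.16775967293496 -0.012068904750212162
```

>>> arm_command(deltas=[{"xyz": [0.0022, 0.0233, 0], "turn": [0, 0, -0.039]}, {"xyz": [0.002, 0.0433, 0], "turn": [0, 0, -0.039]}, {"xyz": [0.002, 0.0433, 0], "turn": [0, 0, -0.039]}, {"xyz": [0.002, 0.0433, 0], "turn": [0, 0, -0.039]}, {"xyz": [0.002, 0.0433, 0], "turn": [0, 0, -0.039]}, {"xyz": [0.002, 0.0433, 0], "turn": [0, 0, -0.039]}, {"xyz": [0.002, 0.0433, 0], "turn": [0, 0, -0.039]}, {"xyz": [0.002, 0.0433, 0], "turn": [0, 0, -0.039]}, {"xyz": [0.002, 0.0433, 0], "turn": [0, 0, -0.039]}, {"xyz": [0.002, 0.0433, 0], "turn": [0, 0, -0.039]}, {"xyz": [0.002, 0.0203, 0], "turn": [0, 0, -0.04]}, {"xyz": [0, 0, 0], "turn": [0, 0, 0]}])

```text
clock: 11.82
eef_pos: [477.3, 393.8, 197.4]
eef_rot: [3.141, 0.001, -0.027]
wrist_force: [-0.3, 0.4, -0.5]
finger_gap: 93.8
```

```bash
python3 shot.py w7
```

```text
11.825 [477.26266147 393.84336953 197.43855616] [ 3.14090439e+00  9.89227456e-04 -2.74413441e-02]
```

View pics/w7.png

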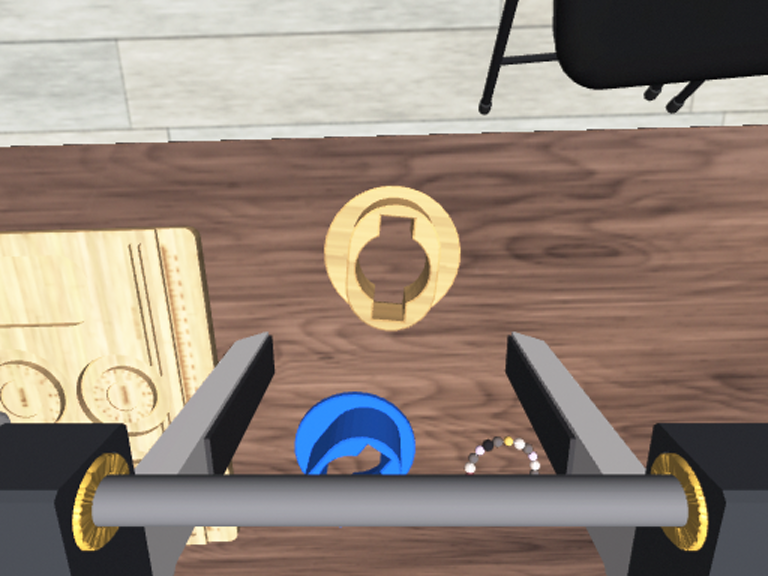

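The wood reel with two keyways is centred at about (393,264). Blue is below it at (355,435). The crop confirms it and gives the pixels.

Run:
```python
from h import *
c=pickle.load(open("w7.pkl","rb"))
crop(c["color"],210,115,315,225,7,"pics/r7.png")
```

```text
(no output)
```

View pics/r7.png

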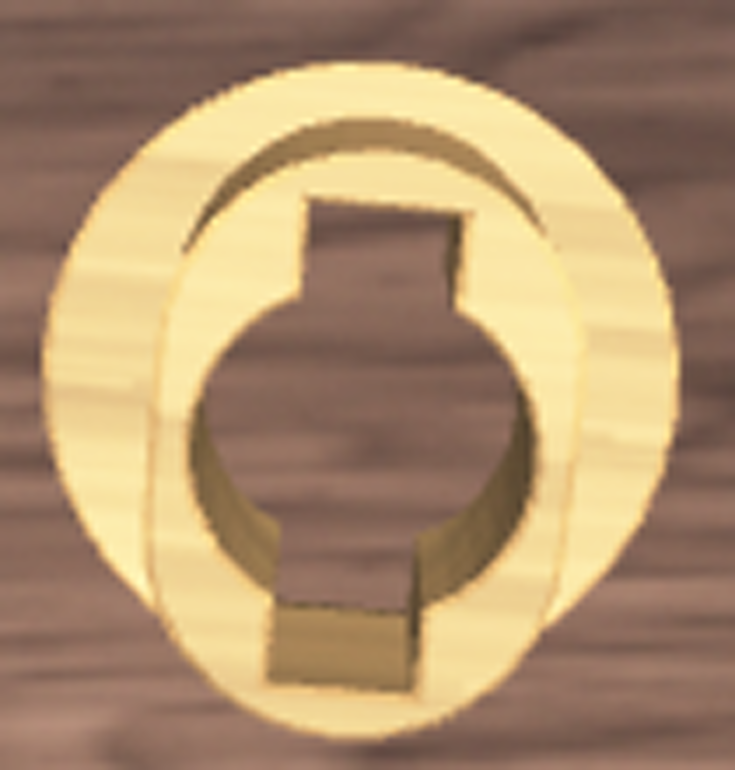

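Run:
```python
from h import *
c=pickle.load(open("w7.pkl","rb"))
f=lambda x,y:(210+x/7-.4,115+y/7-.4)
P=[ray(c,f(*p),52)[:2] for p in [(305,198),(473,212),(265,683),(416,692)]]
d=(P[0]+P[1]-P[2]-P[3]); print(np.round(P,1),np.mean(P,0),np.arctan2(d[1],d[0]),np.linalg.norm(d)/2)
for a,b in [((157,380),(146,560)),((582,340),(568,560))]:
  d=ray(c,f(*a),52)-ray(c,f(*b),52);print(np.arctan2(d[1],d[0]))
for a,b in [((305,198),(473,212)),((265,683),(416,692))]:
  d=ray(c,f(*a),52)-ray(c,f(*b),52);print(np.arctan2(d[1],d[0])-np.pi/2)
B=np.array([ray(c,f(*q),8)[:2] for q in [(43,370),(60,260),(110,185),(200,105),(300,68),(365,62),(460,78),(560,135),(640,230),(678,345),(672,440),(640,520),(60,470),(100,555)]]);A=np.c_[2*B,np.ones(len(B))];s=np.linalg.lstsq(A,(B**2).sum(1),rcond=None)[0];print(s[:2],np.sqrt(s[2]+s[:2]@s[:2]))
```

```text
[[513.8 399.9]
 [511.2 376.5]
 [442.1 408.3]
 [440.  385.9]] [476.76792764 392.66369467] -0.12388945297689288 71.94402686435942
-0.11222059750885498
-0.06210266045161411
-0.11207227642376916
-0.09257602199124393
[476.57593623 393.01202626] 51.644864844836725
```

>>> arm_command(deltas=[{"xyz": [-0.0007, -0.0005, -0.02], "turn": [0, 0, -0.04]}, {"xyz": [0, 0, -0.04], "turn": [0, 0, -0.038]}, {"xyz": [0, 0, -0.04], "turn": [0, 0, 0]}, {"xyz": [0, 0, -0.02], "turn": [0, 0, 0]}, {"xyz": [0, 0, -0.025], "turn": [0, 0, 0]}, {"xyz": [0, 0, -0.02], "turn": [0, 0, 0]}, {"xyz": [0, 0, -0.008], "turn": [0, 0, 0]}, {"xyz": [0, 0, 0], "turn": [0, 0, 0]}])

```text
clock: 12.88
eef_pos: [477.0, 392.1, 25.6]
eef_rot: [3.142, 0.0, -0.107]
wrist_force: [1.0, -0.8, -0.6]
finger_gap: 94.1
```

```bash
python3 shot.py w8
```

```text
12.875 [476.95636665 392.06177579  25.55143072] [ 3.14155724e+00  5.39054634e-05 -1.07480673e-01]
```

View pics/w8.png

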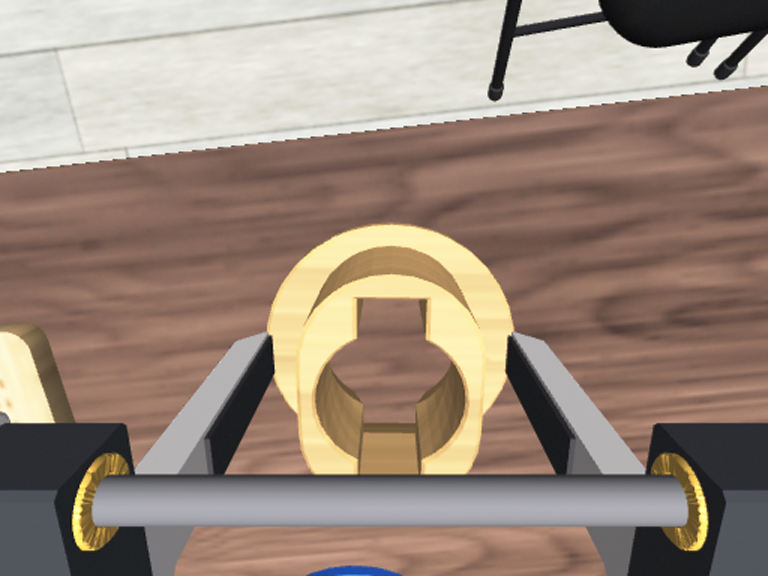

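>>> arm_command(deltas=[{"xyz": [0, 0, 0], "turn": [0, 0, 0]}, {"xyz": [0, 0, 0], "turn": [0, 0, 0]}, {"xyz": [0, 0, 0], "turn": [0, 0, 0]}, {"xyz": [0, 0, 0], "turn": [0, 0, 0]}, {"xyz": [0, 0, 0], "turn": [0, 0, 0]}, {"xyz": [0, 0, 0], "turn": [0, 0, 0]}], gripper=1, force=25)

```text
clock: 13.68
eef_pos: [476.9, 392.1, 25.6]
eef_rot: [-3.141, -0.0, -0.107]
wrist_force: [-1.1, 0.5, 2.3]
finger_gap: 62.0
```

```bash
python3 shot.py w9
```

```text
13.675 [476.90953424 392.0993232   25.63176574] [-3.14146528e+00 -1.42709513e-04 -1.07494759e-01]
```

View pics/w9.png

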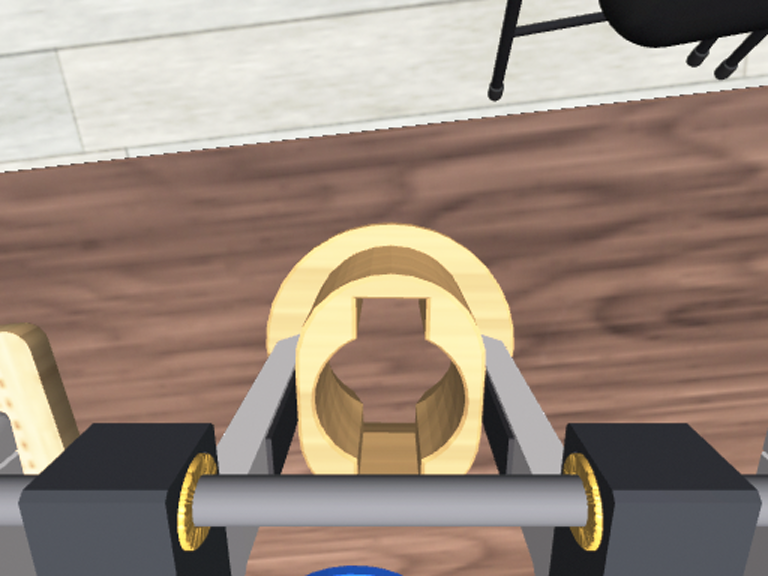

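Run:
```python
from h import *
c=pickle.load(open("w9.pkl","rb"))
g=lambda u,v:(u/1.5-.2,v/1.5-.2)
a,b=ray(c,g(356,297),52),ray(c,g(431,297.5),52); m=(a+b)/2; d=b-a; y=np.arctan2(d[1],d[0])+np.pi/2
print(np.linalg.norm(d),y, m-36*np.array([np.cos(y),np.sin(y),0]))
B=np.array([ray(c,g(*q),8)[:2] for q in [(268,320),(280,290),(310,255),(350,231),(391,223),(430,232),(470,256),(500,290),(512,320)]]);A=np.c_[2*B,np.ones(len(B))];s=np.linalg.lstsq(A,(B**2).sum(1),rcond=None)[0];print(s[:2],np.sqrt(s[2]+s[:2]@s[:2]))
```

```text
23.150449278166054 -0.11584510608736198 [476.68618098 392.22700668  52.        ]
[476.62879723 393.07744427] 51.05945917730785
```

>>> arm_command(deltas=[{"xyz": [0, 0, 0.01], "turn": [0, 0, 0]}, {"xyz": [0, 0, 0.03], "turn": [0, 0, 0]}, {"xyz": [0, 0, 0.045], "turn": [0, 0, 0]}, {"xyz": [0.001, -0.0147, 0.045], "turn": [0, 0, 0.027]}, {"xyz": [0.0036, -0.04, 0], "turn": [0, 0, 0.048]}, {"xyz": [0.0036, -0.04, 0], "turn": [0, 0, 0.048]}, {"xyz": [0.0036, -0.04, 0], "turn": [0, 0, 0.048]}, {"xyz": [0.0036, -0.04, 0], "turn": [0, 0, 0.048]}, {"xyz": [0.0036, -0.04, 0], "turn": [0, 0, 0.048]}])

```text
clock: 14.85
eef_pos: [495.8, 176.1, 156.0]
eef_rot: [-3.142, -0.0, 0.161]
wrist_force: [0.1, -0.0, -1.3]
finger_gap: 61.9
```

>>> arm_command(deltas=[{"xyz": [0.0036, -0.04, 0], "turn": [0, 0, 0.048]}, {"xyz": [0.0036, -0.04, 0], "turn": [0, 0, 0.048]}, {"xyz": [0.0036, -0.04, 0], "turn": [0, 0, 0.048]}, {"xyz": [0.0036, -0.04, 0], "turn": [0, 0, 0.048]}, {"xyz": [0, -0.026, 0], "turn": [0, 0, 0.028]}, {"xyz": [0, -0.01, 0], "turn": [0, 0, 0.02]}, {"xyz": [0, 0, 0], "turn": [0, 0, 0]}, {"xyz": [0, 0, 0], "turn": [0, 0, 0]}])

```text
clock: 15.85
eef_pos: [510.3, -18.2, 155.7]
eef_rot: [-3.142, -0.0, 0.399]
wrist_force: [-0.1, -0.4, -1.0]
finger_gap: 61.8
```

```bash
python3 shot.py w10
```

```text
15.85 [510.26668933 -18.18568125 155.67537558] [-3.14158850e+00 -2.26635671e-04  3.99314712e-01]
```

View pics/w10.png

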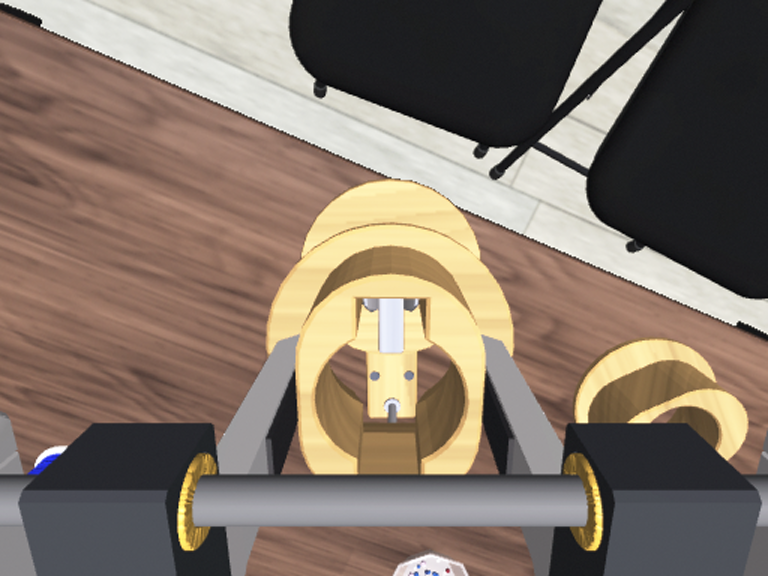

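>>> arm_command(deltas=[{"xyz": [0, -0.0003, -0.02], "turn": [0, 0, 0]}, {"xyz": [0, 0, -0.02], "turn": [0, 0, 0]}, {"xyz": [0, 0, -0.01], "turn": [0, 0, 0]}, {"xyz": [0, 0, -0.006], "turn": [0, 0, 0]}, {"xyz": [0, 0, -0.006], "turn": [0, 0, 0]}, {"xyz": [0, 0, -0.006], "turn": [0, 0, 0]}, {"xyz": [0, 0, 0], "turn": [0, 0, 0]}])

```text
clock: 16.77
eef_pos: [510.2, -18.9, 87.2]
eef_rot: [-3.141, 0.0, 0.399]
wrist_force: [0.2, 0.4, -0.8]
finger_gap: 61.9
```

```bash
python3 shot.py w11
```

```text
16.775 [510.15310483 -18.92724491  87.21260294] [-3.14140852e+00  3.60940325e-04  3.99465750e-01]
```

View pics/w11.png

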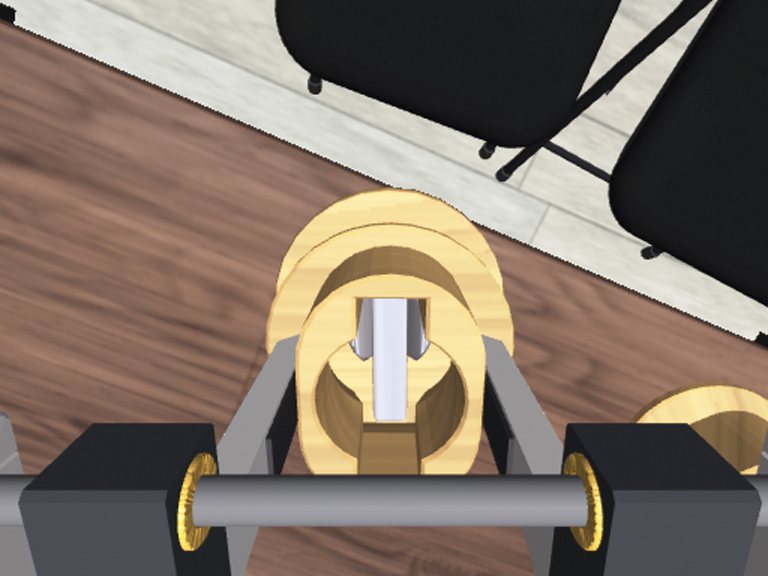

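The key sits centred in the keyways (about x 391), with no contact force. Continuing down.

>>> arm_command(deltas=[{"xyz": [0, 0, -0.007], "turn": [0, 0, 0]}, {"xyz": [0, 0, -0.008], "turn": [0, 0, 0]}, {"xyz": [0, 0, -0.008], "turn": [0, 0, 0]}, {"xyz": [0, 0, -0.007], "turn": [0, 0, 0]}, {"xyz": [0, 0, -0.005], "turn": [0, 0, 0]}, {"xyz": [0, 0, 0], "turn": [0, 0, 0]}])

```text
clock: 17.58
eef_pos: [510.1, -18.9, 52.1]
eef_rot: [-3.141, 0.0, 0.399]
wrist_force: [-0.1, 0.3, -0.8]
finger_gap: 62.2
```

>>> arm_command(deltas=[{"xyz": [0, 0, -0.004], "turn": [0, 0, 0]}, {"xyz": [0, 0, -0.003], "turn": [0, 0, 0]}, {"xyz": [0, 0, -0.001], "turn": [0, 0, 0]}, {"xyz": [0, 0, 0], "turn": [0, 0, 0]}])

```text
clock: 18.08
eef_pos: [510.3, -18.9, 44.4]
eef_rot: [-3.142, 0.0, 0.399]
wrist_force: [0.1, 0.9, -1.0]
finger_gap: 62.1
```

>>> arm_command(deltas=[{"xyz": [0, 0, -0.0006], "turn": [0, 0, 0]}, {"xyz": [0, 0, 0], "turn": [0, 0, 0]}])

```text
clock: 18.32
eef_pos: [510.3, -18.9, 43.8]
eef_rot: [3.142, 0.0, 0.4]
wrist_force: [0.5, -0.0, -0.9]
finger_gap: 61.9
```

>>> arm_command(deltas=[{"xyz": [0, 0, 0], "turn": [0, 0, 0]}, {"xyz": [0, 0, 0], "turn": [0, 0, 0]}, {"xyz": [0, 0, 0], "turn": [0, 0, 0]}, {"xyz": [0, 0, 0], "turn": [0, 0, 0]}, {"xyz": [0, 0, 0], "turn": [0, 0, 0]}, {"xyz": [0, 0, 0.01], "turn": [0, 0, 0]}, {"xyz": [0, 0, 0.04], "turn": [0, 0, 0]}, {"xyz": [0, 0, 0.045], "turn": [0, 0, 0]}, {"xyz": [0, 0, 0.045], "turn": [0, 0, 0]}, {"xyz": [-0.03, -0.012, 0.02], "turn": [0, 0, 0]}, {"xyz": [-0.025, -0.01, 0], "turn": [0, 0, 0]}, {"xyz": [0, 0, 0], "turn": [0, 0, 0]}], gripper=0)

```text
clock: 19.82
eef_pos: [454.5, -41.3, 205.0]
eef_rot: [3.141, -0.001, 0.399]
wrist_force: [0.7, -0.1, -0.4]
finger_gap: 94.0
```

```bash
python3 shot.py w12
```

```text
19.825 [454.54571632 -41.30923571 204.9661273 ] [ 3.14072648e+00 -1.29222661e-03  3.98578876e-01]
```

View pics/w12.png

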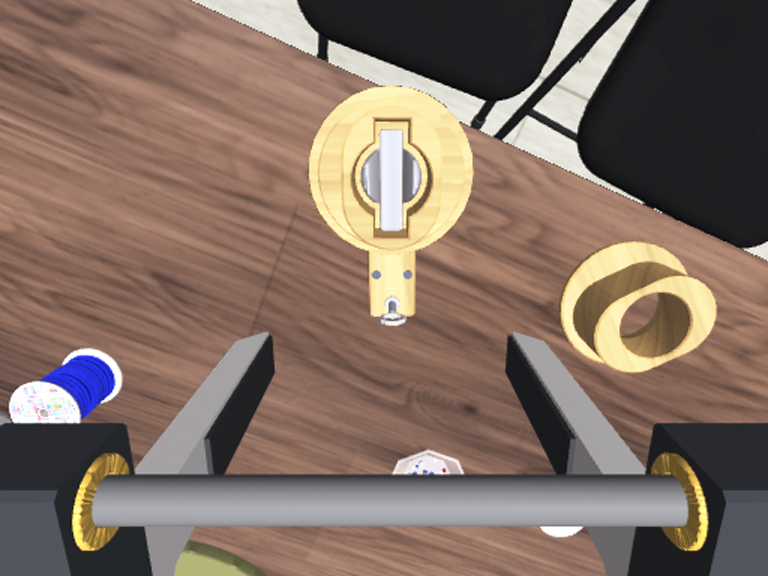

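Run:
```python
from h import *
c=pickle.load(open("w12.pkl","rb"))
g=lambda u,v:(u/1.5-.2,v/1.5-.2)
for pts,z in [([(374,119),(410,119),(373,237),(410,237)],70),([(380,130),(403,130),(380,231),(402,231)],78)]:
    P=[ray(c,g(*p),z)[:2] for p in pts]; d=P[0]+P[1]-P[2]-P[3]
    print(np.mean(P,0),np.arctan2(d[1],d[0]),np.linalg.norm(d)/2)
from cell import *
print(read_state()["clock"],sign_off())
```

```text
[509.91713275 -18.56795218] 0.3942565097886555 71.14610414641639
[509.25493017 -18.4711902 ] 0.39324433877252235 59.441463736286124
the job is handed in; nothing more can be done
19.875 None
```

The key is down in the slot and released, and the keyed wooden reel is over the shaft and key, down on the board and released. I handed the job in at about 20 s; `sign_off()` gives no verdict.

- **Last wrist picture:** it measures the reel at (509.9, -18.6) and the key at (509.3, -18.5). The slot was measured at about (510, -18), so both are within 1–2 mm. Both are in line with the slot to within 0.01 rad.
- **Heights:** I inferred these rather than measuring them directly. The key and the reel were each let go within about 0.5 mm of their seated heights. The keyway and key lengths in that picture came out at 71.1 mm (true 72) and 59.4 mm (true 60), which fits both being fully down.
- **Forces and other parts:** the reported wrist force stayed at 2.3 N or less. I never touched the plain reel or the blue one. The gripper was open and clear at the end.
- **What went wrong:** one move was refused for its format and sent again. No check failed. The top camera's first estimate of the slot was about 9 mm off in x, so I used the wrist camera instead.

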